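# Pack the sowing caddy

### The job

Pack the grey caddy for sowing: lay the pointed dibber flat in the narrow trough, the trowel with the broad blade flat in the wide bay (either way round), and set the closed clip-lid jar gently upright inside the round ring, each right way up as it lies now. Leave the look-alikes - the flat-footed tamper, the three-tined fork and the open jar - where they are.

Things in the scene. Friction and masses are not known exactly. Their poses are not given: they have to be found in the camera images.
- caddy: Shallow grey plastic caddy tray, 190 (x) x 264 (y) mm, rim 14 mm high, fixed; origin at the centre of its underside. Holds the three liners side by side along its y (84.5 mm pitch), undersides 5 mm above the table. Bystanders near the loose tools and jars are fixed and under 20 mm high; taller ones stand at the back and sides.
- narrow_liner: Grey liner with white raised lips: a narrow rectangular trough, 172 x 52 mm inside, lips 6 mm above its floor: the dibber's place. Liner 178 x 82 mm outside, 3 mm floor; origin at the centre of its underside, x along its long side; a thing inside rests 3 mm above the origin. Fixed in the caddy, liners in any order.
- wide_liner: Grey liner with white raised lips: a wide rectangular bay, 172 x 76 mm inside, lips 6 mm above its floor: the trowel's place. Liner 178 x 82 mm outside, 3 mm floor; origin at the centre of its underside, x along its long side; a thing inside rests 3 mm above the origin. Fixed in the caddy, liners in any order.
- round_liner: Grey liner with white raised lips: a ring in its middle, 71 mm inside diameter, 6 mm high above its floor: the clip-lid jar's place; the ring is centred on the origin. Liner 178 x 82 mm outside, 3 mm floor; origin at the centre of its underside, x along its long side; a thing inside rests 3 mm above the origin. Fixed in the caddy, liners in any order.
- dibber: Wooden dibber, 155 mm long, lying flat: a 30 mm square rounded handle (x from -77 to +22 mm) that runs out into a round, pointed tip. Origin mid-length on the underside; x from handle to working end, z up. Balance point near x = -18 mm; about 70 g.
- trowel: Small trowel, 155 mm long, lying flat: wooden handle 26 mm square with rounded edges (x from -77 to +6 mm), thin steel neck, dished steel blade with a point, 54 mm wide, up to 9 mm high (x from 26 to 77 mm). Origin mid-length on the underside; x from handle to working end, z up. Balance point near x = -7 mm; grip the handle at about x = -12 mm. About 100 g.
- clip_jar: Closed glass jar with a steel lid held by a wire clip, standing; 50 mm diameter, 58 mm high, lid from z = 46 to 58 mm; origin at the centre of its underside, z up. The clip wires stick out 3 mm at +x and -x; grip it along its y, across the lid and upper glass. About 130 g.
- tamper: Look-alike, stays: wooden tamper with the dibber's handle (30 mm square, 155 mm long overall), but ending in a round stem and a flat 50 mm wide foot 30 mm high instead of a point. Origin mid-length on the underside; x from handle to working end, z up. 
- fork: Look-alike, stays: hand fork with the trowel's handle (26 mm square, 155 mm long overall), but with three steel tines, 53 mm wide, instead of a blade. Origin mid-length on the underside; x from handle to working end, z up. 
- open_jar: Look-alike, stays: the same glass jar without lid or clip, open at the top, 50 mm diameter, 52 mm high; origin at the centre of its underside, z up.
Things that resemble listed ones, but are neither listed nor needed, are in the scene too. Leave any black or yellow look-alike of the trowel alone.

How it is judged:
At the end, for the whole second after the job is handed in: Dibber flat in the narrow liner, trowel flat in the wide one (centred within 14 mm along each axis, 0.25 rad, either way round), clip-lid jar upright in the ring (within 14 mm); each tilted under 0.035 rad, on the floor within 3 mm, released, at rest; look-alikes moved under 20 mm (x of dibber in the frame of narrow_liner between -0.014 and 0.014 m and y of dibber in the frame of narrow_liner between -0.014 and 0.014 m and z of dibber in the frame of narrow_liner below 0.006 m and angle between each of dibber, trowel, clip_jar's own z axis and vertical below 0.035 rad and angle between the x axis of dibber and the x axis of narrow_liner, either way round below 0.25 rad and linear speed of each of dibber, trowel, clip_jar below 0.02 m/s and angular speed of each of dibber, trowel, clip_jar below 0.2 rad/s and contact force between the fingers and dibber below 0.05 N and x of trowel in the frame of wide_liner between -0.014 and 0.014 m and y of trowel in the frame of wide_liner between -0.014 and 0.014 m and z of trowel in the frame of wide_liner below 0.006 m and angle between the x axis of trowel and the x axis of wide_liner, either way round below 0.25 rad and contact force between the fingers and trowel below 0.05 N and horizontal distance between clip_jar and round_liner below 0.014 m and z of clip_jar in the frame of round_liner below 0.006 m and contact force between the fingers and clip_jar below 0.05 N and distance of each of tamper, fork, open_jar from where it was at the start of the episode below 0.02 m); the robot touches nothing.
It fails at once if the tamper is moved by more than 20 mm (distance of tamper from where it was at the start of the episode above 0.02 m).
It fails at once if the fork is moved by more than 20 mm (distance of fork from where it was at the start of the episode above 0.02 m).
It fails at once if the open jar is moved by more than 20 mm (distance of open_jar from where it was at the start of the episode above 0.02 m).
It fails at once if the glass jar is dropped from more than about 1 cm or knocked flying (faster than 0.5 m/s while not held) (linear speed of clip_jar above 0.5 m/s and contact force between the fingers and clip_jar below 0.05 N).
It also fails if it takes over 93 s, if anything falls off the work surface, if the arm or the gripper's body presses on something with over 40 N, if the wrist force passes 120 N, or if a joint passes its speed limit or range.

### The arm

A 6-joint arm with a two-finger parallel gripper is mounted at the origin on the work surface. World frame = base frame: x ahead of the robot, y to its left, z up, the work surface at z = 0. Lengths are in m, angles in rad, forces in N, time in s.
With the tool pointing down it reaches from about 0.375 to 0.9 m from the base axis. Payload 3.1 kg.
Tool frame: the origin (TCP) lies on the centre line of the jaws, within the pads' length; the fingertips stand 22 mm ahead of it and the grasp point (between the pads) lies 3 mm ahead of it; z points along the fingers, y is the line along which they close (so a half turn about z gives the same grasp; the last joint's range is limited). The gripper opens to 85 mm and grips with 20 to 120 N. Pads are 22 mm wide; open, the fingers measure 114 mm over their backs; the gripper's body (76 mm by 85 mm) begins 54 mm behind the grasp point. The pads swing forward as they close: fully open they stand 13 mm farther back than shut.
Start: joints at [-1.498, 0.527, 1.433, -0, 1.181, -0.178], TCP at [0.156, -0.605, 0.253] pointing down, gripper open.
Joint ranges: [-3.08, 3.08], [-0.75, 2.2], [0.22, 2.44], [-1.43, 4.57], [0, 2.65], [-2.85, 2.85]. Speed limits (rad/s): [2.79, 2.79, 3.14, 3.14, 3.14, 3.14].

### API

Orientations are given as a rotation vector (axis times angle).
In Python, from rig import status, imaging, workorder gives the robot as it stands.
- The arm moves only by the shell command python3 -m pendant 'ROWS' [FORCE]. ROWS is JSON, a list of rows, each an object of numbers: "hand": the opening, from 0 (shut) to 1 (fully open); "tx", "ty", "tz": the shift along the tool's x, y, z in cm; "roll": the turn about the tool's z in rad. In form: [{"hand": .., "tx": .., "ty": .., "tz": .., "roll": ..}, ...]. A call has 1 to 8 rows; each row is the pose to reach, as a shift and turn from the pose commanded when the call began, along the tool's axes at that moment; what a row does not reach only later rows make up. A row lasts 1/8 s, in which the tool goes at most 62.5 mm and 10.7 degrees, less where a joint would pass 70% of its speed; a pose out of reach is approached as far as the arm can. A call with a gripper value outside its range is refused whole. The fingers move at their own pace and stop on an object; FORCE is the grip in N (left out, the last holds). Time passes only in rows, so rows that repeat a pose let the fingers close. It gives the time, the measured TCP pose, the force, the opening and the grip force at its end, in the units of the state.
- status.read_state(): the state, without advancing time (a new reading comes with each control period).
- imaging.camera(name): name is "side" or "top"; returns the picture (384x512x3 uint8, red, green, blue); there is no depth.
- imaging.camera_model(name): a dict with "mtx" (3x3 intrinsics, pixels), "xyz" and "rotation" of the camera in the world. Camera axes: x right, y down, z forward; pixel columns grow to the right and rows downward; lengths in m; the calibration is good to about 2 mm. A picture is of the moment at which its call begins. camera_model takes no time and is no camera call.
- workorder.close_job(): hands the job in; it is judged then, once.
The state is a dict: "clock": time; "joints": joint angles; "qvel": joint speeds; "joint_torque": joint torques, N m; "position": TCP position; "orientation": TCP orientation; "wrist_force": force on the tool from outside, world axes, zero at the start; "torque": the same for the moment, N m; "grip_width": opening from 0.0 (shut) to 1.0 (fully open); "grip_force": force on a finger pad.
Only numpy, scipy, OpenCV 4.12 (cv2) and the standard library are available. Lean on these libraries where they do the work, as an engineer would, in place of code of your own. Each camera call takes 0.05 s, during which the arm holds its last target. There are 200 camera calls.

## Working session

There is one attempt and no reset: what is moved stays moved. The work goes in short steps, Python scripts to look and compute and a shell command to move; the robot and the scene stay as the last step left them, time stands still between calls to the robot, and variables do not carry over. Pictures are saved under pics/ and viewed, at most 17 in all, crops included, and the job is handed in when it is done.

```bash
mkdir -p pics; ls; python3 - <<'E'
from rig import status, imaging
import cv2
for n in("side","top"):
    im=imaging.camera(n); cv2.imwrite(f"pics/{n}0.png",im[:,:,::-1])
    m=imaging.camera_model(n); print(n,m)
s=status.read_state(); print(s)
E
```

```text
pics
side {'mtx': array([[486.8167675 ,   0.        , 258.27944269],
       [  0.        , 486.8167675 , 185.34363099],
       [  0.        ,   0.        ,   1.        ]]), 'xyz': array([-7.25891776e-04, -1.19179168e+00,  9.32674491e-01]), 'rotation': array([-2.17558539,  0.36724991, -0.19776942])}
top {'mtx': array([[428.89158298,   0.        , 257.6212856 ],
       [  0.        , 428.89158298, 187.63696725],
       [  0.        ,   0.        ,   1.        ]]), 'xyz': array([ 0.23402931, -0.06430808,  1.29784754]), 'rotation': array([-2.1163778 ,  2.16313188, -0.13148932])}
{'clock': 0.1, 'joints': array([-1.49752066e+00,  5.28387808e-01,  1.43377529e+00,  2.08028452e-05,
        1.18138006e+00, -1.78496446e-01]), 'qvel': array([-7.56897650e-04, -1.51345448e-03, -2.48387007e-03,  1.11794427e-05,
        3.46745419e-04, -1.77584168e-03]), 'joint_torque': array([-4.14948954e-05, -4.43304777e+01, -1.78586876e+01, -3.36569074e-04,
        3.88103857e-03, -1.53800556e-05]), 'position': array([ 0.15569201, -0.60468322,  0.25242209]), 'orientation': array([-3.11480279e+00, -3.94182223e-01, -1.91174356e-04]), 'wrist_force': array([0.54371359, 0.44464217, 0.03818733]), 'torque': array([ 0.02418218, -0.03056027,  0.03116126]), 'grip_force': 0.0, 'grip_width': 0.9989011494357477}
```

View pics/top0.png

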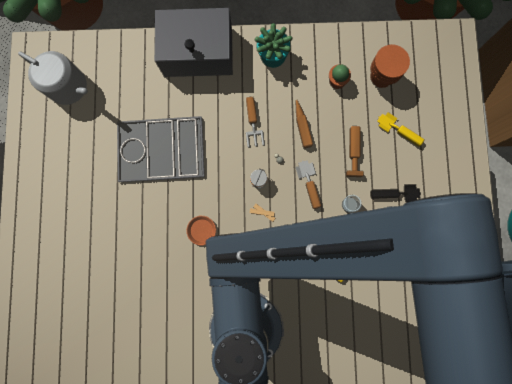

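View pics/side0.png

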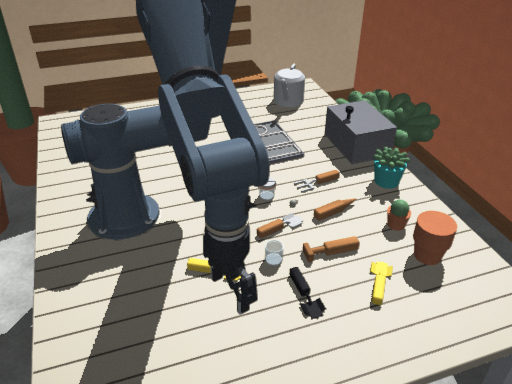

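The top view shows the fork (254,118), dibber (304,125), tamper (355,150), trowel (308,185), and jars at (259,178) and (350,205). It also shows the caddy at (162,150), and black and yellow decoys at (400,192), (402,130) and (340,275). I'll enlarge this area to tell the jars and tools apart.

```bash
cat > h.py <<'E'
import numpy as np, cv2
from rig import imaging, status
from scipy.spatial.transform import Rotation as R
def ray(n,u,v):
    m=imaging.camera_model(n); r=R.from_rotvec(m['rotation']).as_matrix()
    return m['xyz'], r@np.linalg.inv(m['mtx'])@[u,v,1]
def at(n,u,v,z):
    o,d=ray(n,u,v); return o+d*(z-o[2])/d[2]
def tri(a,b):
    (o,d),(p,e)=ray('top',*a),ray('side',*b)
    s=np.linalg.lstsq(np.c_[d,-e],p-o,rcond=None)[0]
    x,y=o+d*s[0],p+e*s[1]; return (x+y)/2, np.linalg.norm(x-y)
def crop(src,u,v,w,h,k,out=None):
    c=cv2.resize(src[v:v+h,u:u+w],None,fx=k,fy=k,interpolation=cv2.INTER_CUBIC)
    for i in range(0,w,10):
        L=12 if i%50 else 25; cv2.line(c,(i*k,0),(i*k,L//2),(0,0,255),1)
        if i%20==0: cv2.putText(c,str(u+i),(i*k,22),0,.35,(0,0,255),1)
    for i in range(0,h,10):
        cv2.line(c,(0,i*k),(6,i*k),(0,0,255),1)
        if i%20==0: cv2.putText(c,str(v+i),(8,i*k+4),0,.35,(0,0,255),1)
    if out: cv2.imwrite(out,c)
    return c
E
python3 - <<'E'
from h import *
t=cv2.imread('pics/top0.png'); s=cv2.imread('pics/side0.png')
crop(t,230,85,150,140,4,'pics/t1.png'); crop(t,110,105,110,85,6,'pics/t2.png'); crop(s,235,155,130,115,5,'pics/s1.png')
E
```

```text
(no output)
```

View pics/t1.png

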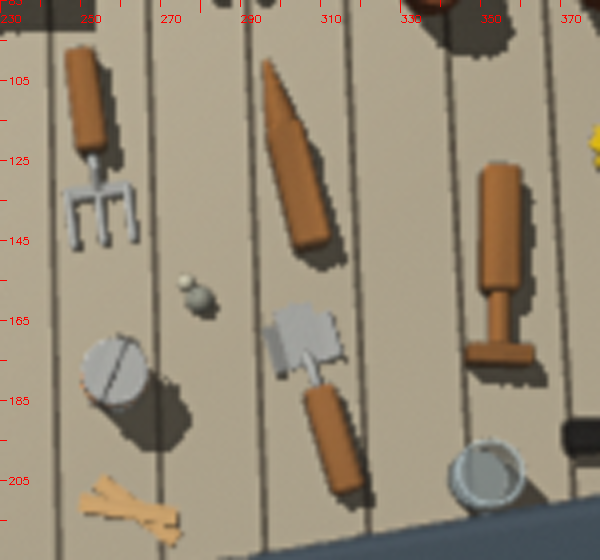

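View pics/t2.png

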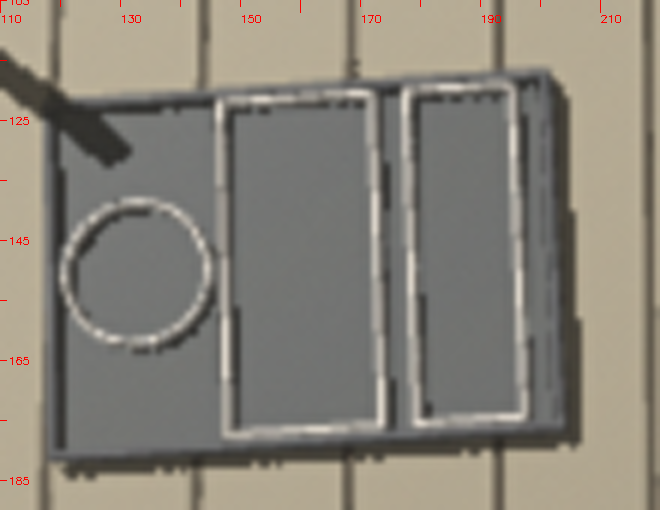

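View pics/s1.png

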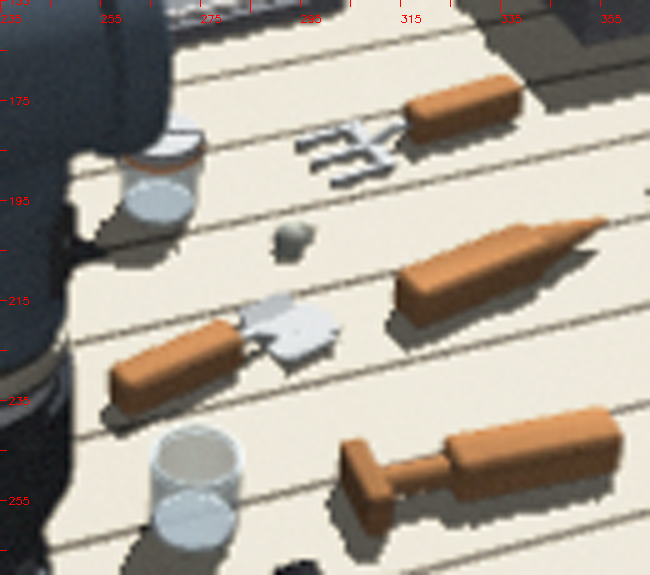

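The crops identify each thing:
- **Jars:** (259,178) has a steel lid with a wire across it, so it is the clip jar. (351,203) is open.
- **Wooden tools:** (304,125) tapers to a point, so it is the dibber. (355,150) has a flat foot, so it is the tamper.
- **Steel tools:** (308,185) has a blade, so it is the trowel. (252,118) has tines, so it is the fork.
- **Caddy:** from left to right in the picture, ring (132,150), wide bay (160,149), narrow trough (187.5,147).

Next I'll triangulate them.

```bash
cat >> h.py <<'E'
def go(x,y,z,yaw=None):
    """tool-frame shift (cm) and roll to bring TCP to x,y,z with jaw line (tool y) at world angle yaw mod pi"""
    s=status.read_state(); r=R.from_rotvec(s['orientation']).as_matrix()
    d=r.T@(np.array([x,y,z])-s['position'])*100; o=''
    if yaw is not None:
        a=np.arctan2(r[1,1],r[0,1]); e=(a-yaw+np.pi/2)%np.pi-np.pi/2; o=f'roll {e:.3f} (or +-3.142)'
    print('tx ty tz',d.round(2),o,'q6',s['joints'][5].round(2),'q1',s['joints'][0].round(2))
E
python3 - <<'E'
from h import *
np.set_printoptions(precision=4,suppress=True)
T=lambda x,y:(230+x/4,85+y/4); S=lambda x,y:(235+x/5,155+y/5); C=lambda x,y:(110+x/6,105+y/6)
P=lambda n,v:print(n,*v)
P('dib rearL',tri(T(294,250),S(398,270))); P('dib rearR',tri(T(330,237),S(432,297))); P('dib tip',tri(T(265,62),S(606,220)))
P('dib shoulder R',tri(T(297,121),S(540,238)))
P('trow rearL',tri(T(334,494),S(111,370)));P('trow rearR',tri(T(362,485),S(134,390)))
P('trow front R',tri(T(331,385),S(240,345)))
P('tine/blade corner',tri(T(340,357),S(296,362)))
def ax(a,b,z): 
    p,q=at('top',*T(*a),z),at('top',*T(*b),z); d=q-p; print(p,q,np.linalg.norm(d),np.degrees(np.arctan2(d[1],d[0])))
print('dib axis');ax((312,243),(284,131),.03); print('trow axis'); ax((348,489),(319,387),.026); ax((348,489),(300,304),.02)
print('jar',at('top',*T(115,370),.058)); print('wire');ax((107,395),(128,340),.058)
for n,q in dict(wide=[(220,100),(375,92),(385,430),(228,436)],nar=[(405,90),(517,83),(526,418),(416,425)]).items():
    p=np.array([at('top',*C(*k),.014) for k in q]); print(n,p.mean(0),[np.linalg.norm(p[i]-p[i-1]).round(4) for i in range(4)], [np.degrees(np.arctan2(*(p[i]-p[j])[1::-1])).round(1) for i,j in((0,3),(1,2))])
print('ring',at('top',*C(136,273),.014)); 
s=status.read_state(); print(R.from_rotvec(s['orientation']).as_matrix())
E
```

```text
dib rearL [ 0.5362 -0.185   0.0266] 0.004325139451468154
dib rearR [ 0.5458 -0.2127  0.025 ] 0.003810200187644816
dib tip [ 0.6875 -0.1686  0.0148] 0.001513362865075105
dib shoulder R [ 0.6319 -0.1893  0.0309] 0.003458195526436761
trow rearL [ 0.3493 -0.2082  0.0206] 0.0009604728464866224
trow rearR [ 0.3555 -0.2292  0.0213] 0.001089750641057029
trow front R [ 0.43   -0.2089  0.0179] 0.003008327393636144
tine/blade corner [ 0.4572 -0.2192  0.0048] 0.0047589649804430385
dib axis
[ 0.5384 -0.1978  0.03  ] [ 0.6263 -0.1797  0.03  ] 0.08979669342668692 11.61102804309883
trow axis
[ 0.3518 -0.218   0.026 ] [ 0.4289 -0.1994  0.026 ] 0.07926472178733579 13.568641833346813
[ 0.3524 -0.2187  0.02  ] [ 0.4937 -0.1881  0.02  ] 0.144619945605403 12.238187526279168
jar [ 0.4401 -0.0474  0.058 ]
wire
[ 0.4217 -0.0412  0.058 ] [ 0.4622 -0.0574  0.058 ] 0.0436039189582549 -21.86820538995047
wide [0.544  0.2542 0.014 ] [np.float64(0.1767), np.float64(0.0806), np.float64(0.1776), np.float64(0.0801)] [np.float64(2.2), np.float64(2.1)]
nar [0.5474 0.1698 0.014 ] [np.float64(0.1761), np.float64(0.0582), np.float64(0.176), np.float64(0.0561)] [np.float64(2.2), np.float64(1.5)]
ring [0.5408 0.3397 0.014 ]
[[ 0.9685  0.2491 -0.0001]
 [ 0.2491 -0.9685  0.0019]
 [ 0.0004 -0.0019 -1.    ]]
```

The measured heights match the text: dibber top about 30 mm, trowel about 21–26 mm. I'll start with the dibber.

```bash
python3 - <<'E'
from h import *
go(.595,-.187,.12,np.radians(101.4))
E
```

```text
tx ty tz [ 52.95 -29.48  13.32] roll 0.053 (or +-3.142) q6 -0.18 q1 -1.5
```

```bash
python3 -m pendant '[{"hand":0.65,"tx":6,"ty":-3.4,"tz":0,"roll":0.05},{"hand":0.65,"tx":12,"ty":-6.7,"tz":0,"roll":0.05},{"hand":0.65,"tx":18,"ty":-10,"tz":0,"roll":0.05},{"hand":0.65,"tx":23,"ty":-13,"tz":0,"roll":0.05},{"hand":0.65,"tx":29,"ty":-16,"tz":0,"roll":0.05},{"hand":0.65,"tx":34,"ty":-19,"tz":2,"roll":0.05},{"hand":0.65,"tx":39,"ty":-22,"tz":4,"roll":0.05},{"hand":0.65,"tx":44,"ty":-25,"tz":6,"roll":0.05}]' 40
python3 - <<'E'
from h import *
print(status.read_state()['position']); go(.595,-.187,.12,np.radians(101.4))
E
```

```text
clock: 1.1
position: [0.5106, -0.2624, 0.1976]
orientation: [3.125, 0.316, 0.0]
wrist_force: [0.4, -0.9, -0.0]
grip_width: 0.648
grip_force: 0.0
[ 0.51056223 -0.26235458  0.19760912]
tx ty tz [ 9.78 -5.69  7.76] roll 0.003 (or +-3.142) q6 0.7 q1 -0.67
```

```bash
python3 -m pendant '[{"hand":0.65,"tx":4.5,"ty":-2.5,"tz":3.5,"roll":0},{"hand":0.65,"tx":9,"ty":-5,"tz":7.3,"roll":0},{"hand":0.65,"tx":9,"ty":-5,"tz":7.3,"roll":0},{"hand":0.65,"tx":9,"ty":-5,"tz":7.3,"roll":0}]'
python3 - <<'E'
from h import *
t=imaging.camera('top');s=imaging.camera('side')
a=crop(t[:,:,::-1].copy(),240,80,80,100,6); b=crop(s[:,:,::-1].copy(),290,120,65,100,6)
cv2.imwrite('pics/chk1.png',np.hstack([a[:600,:410],b[:600,:390]]))
go(.595,-.187,.026,np.radians(101.4))
E
```

```text
clock: 1.6
position: [0.5872, -0.1968, 0.1249]
orientation: [-3.125, -0.318, 0.002]
wrist_force: [-0.2, 0.2, -0.7]
grip_width: 0.647
grip_force: 0.0
tx ty tz [ 0.97 -0.94 10.02] roll 0.002 (or +-3.142) q6 0.87 q1 -0.51
```

View pics/chk1.png

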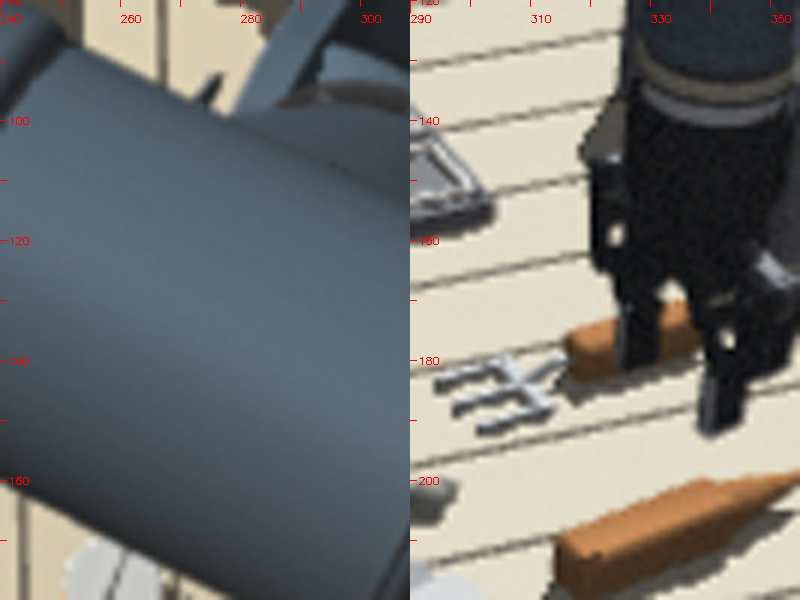

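The dibber lies under the jaws in the side view; the fingertips at (327,181) and (342,192) straddle its axis. Descending.

```bash
python3 -m pendant '[{"hand":0.65,"tx":1,"ty":-0.95,"tz":4,"roll":0},{"hand":0.65,"tx":1,"ty":-0.95,"tz":8,"roll":0},{"hand":0.65,"tx":1,"ty":-0.95,"tz":9.9,"roll":0},{"hand":0.65,"tx":1,"ty":-0.95,"tz":9.9,"roll":0},{"hand":0.65,"tx":1,"ty":-0.95,"tz":9.9,"roll":0}]'
python3 - <<'E'
from h import *
s=imaging.camera('side')
crop(s[:,:,::-1].copy(),290,140,90,90,6,'pics/chk2.png')
go(.595,-.187,.026,np.radians(101.4))
E
```

```text
clock: 2.33
position: [0.5963, -0.1866, 0.0278]
orientation: [3.124, 0.315, 0.004]
wrist_force: [0.2, 0.6, 0.4]
grip_width: 0.651
grip_force: 0.0
tx ty tz [-0.15  0.02  0.2 ] roll 0.002 (or +-3.142) q6 0.89 q1 -0.48
```

View pics/chk2.png

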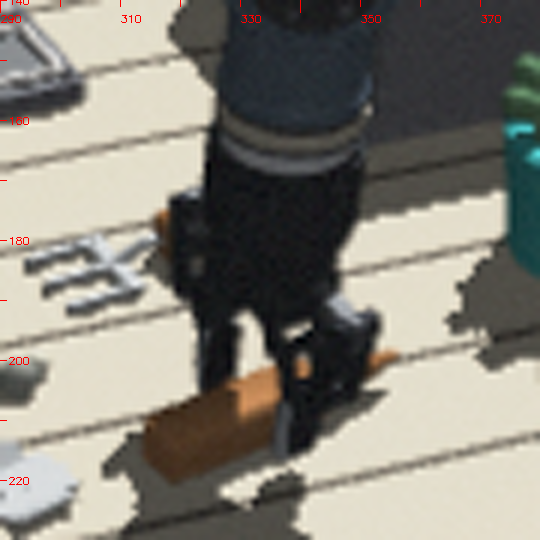

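The fingers straddle the handle in the side view, one on each side at (325,203) and (337,213). Closing and lifting.

```bash
python3 -m pendant '[{"hand":0.1,"tx":0,"ty":0,"tz":0,"roll":0},{"hand":0.1,"tx":0,"ty":0,"tz":0,"roll":0},{"hand":0.1,"tx":0,"ty":0,"tz":0,"roll":0},{"hand":0.1,"tx":0,"ty":0,"tz":0,"roll":0},{"hand":0.1,"tx":0,"ty":0,"tz":0,"roll":0},{"hand":0.1,"tx":0,"ty":0,"tz":-0.5,"roll":0},{"hand":0.1,"tx":0,"ty":0,"tz":-4,"roll":0},{"hand":0.1,"tx":0,"ty":0,"tz":-8,"roll":0}]' 40
python3 - <<'E'
from h import *
go(.5294,.1691,.12,np.radians(92.1)) 
E
```

```text
clock: 3.38
position: [0.5945, -0.185, 0.1061]
orientation: [-3.124, -0.316, 0.004]
wrist_force: [0.6, 0.3, 0.2]
grip_width: 0.343
grip_force: 41.2
tx ty tz [  0.71 -36.    -1.32] roll 0.165 (or +-3.142) q6 0.89 q1 -0.48
```

```bash
python3 -m pendant '[{"hand":0.1,"tx":0.1,"ty":-5,"tz":-1,"roll":0.03},{"hand":0.1,"tx":0.2,"ty":-11,"tz":-1.3,"roll":0.06},{"hand":0.1,"tx":0.3,"ty":-17,"tz":-1.3,"roll":0.1},{"hand":0.1,"tx":0.5,"ty":-23,"tz":-1.3,"roll":0.14},{"hand":0.1,"tx":0.6,"ty":-29,"tz":-1.3,"roll":0.165},{"hand":0.1,"tx":0.7,"ty":-34,"tz":-1.3,"roll":0.165},{"hand":0.1,"tx":0.7,"ty":-36,"tz":-1.3,"roll":0.165},{"hand":0.1,"tx":0.7,"ty":-36,"tz":-1.3,"roll":0.165}]'
python3 - <<'E'
from h import *
s=imaging.camera('side');t=imaging.camera('top')
a=crop(s[:,:,::-1].copy(),200,90,110,100,4);b=crop(t[:,:,::-1].copy(),110,100,85,100,4)
cv2.imwrite('pics/chk3.png',np.hstack([a,b]))
go(.5294,.1691,.06,np.radians(92.1)) 
E
```

```text
clock: 4.38
position: [0.5298, 0.1693, 0.1192]
orientation: [3.141, 0.062, -0.0]
wrist_force: [0.2, -0.0, 0.0]
grip_width: 0.343
grip_force: 41.2
tx ty tz [-0.11 -0.17  5.92] roll -0.000 (or +-3.142) q6 1.64 q1 0.11
```

View pics/chk3.png

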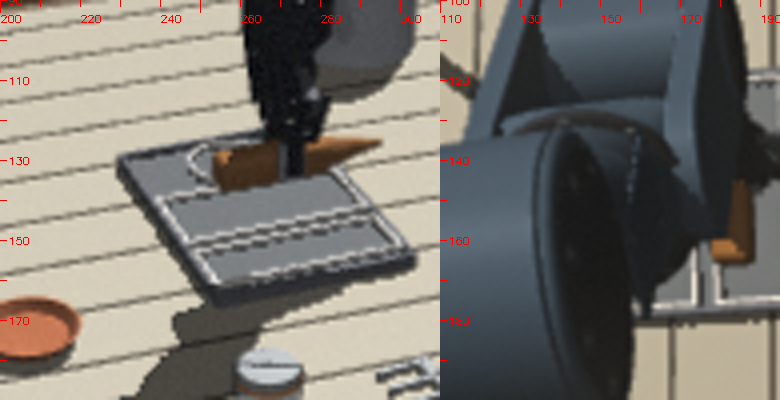

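The side view shows the level dibber, tail at (254,133) and tip at (295,125.5), held above the trough. Trough corners are at (254,160.5) and (301,151). I'll check the trough height and the offset.

```bash
python3 - <<'E'
from h import *
np.set_printoptions(precision=4,suppress=True)
print(tri((197.7,174.7),(253.7,160.5)),tri((196.2,118.8),(301,151)))
print('tip',at('side',295.3,125.6,.107)); print('rear',at('top',187.5,165.5,.107))
c=np.array([.5474,.1698]);u=np.array([.9993,.0366]);print('want tip',c+.0775*u,'rear',c-.0775*u)
E
```

```text
(array([0.4594, 0.1389, 0.0151]), np.float64(0.001685758857349403)) (array([0.6369, 0.143 , 0.0154]), np.float64(0.001486518639628676))
tip [0.6215 0.1691 0.107 ]
rear [0.4712 0.1532 0.107 ]
want tip [0.6248 0.1726] rear [0.47  0.167]
```

Everything agrees: the lip height is 15 mm, and the tail, re-read at (183.5,166), gives y≈0.165. Lowering.

```bash
python3 -m pendant '[{"hand":0.1,"tx":0.1,"ty":-0.2,"tz":4,"roll":0},{"hand":0.1,"tx":0.1,"ty":-0.2,"tz":6,"roll":0},{"hand":0.1,"tx":0.1,"ty":-0.2,"tz":7.4,"roll":0},{"hand":0.1,"tx":0.1,"ty":-0.2,"tz":8,"roll":0},{"hand":0.1,"tx":0.1,"ty":-0.2,"tz":8.2,"roll":0},{"hand":0.1,"tx":0.1,"ty":-0.2,"tz":8.2,"roll":0}]'
```

```text
clock: 5.22
position: [0.5315, 0.1705, 0.0377]
orientation: [-3.141, -0.058, -0.002]
wrist_force: [0.1, 0.9, -0.4]
grip_width: 0.344
grip_force: 41.2
```

```bash
python3 -m pendant '[{"hand":0.1,"tx":0,"ty":0,"tz":0.15,"roll":0},{"hand":0.1,"tx":0,"ty":0,"tz":0.2,"roll":0},{"hand":0.48,"tx":0,"ty":0,"tz":0.2,"roll":0},{"hand":0.48,"tx":0,"ty":0,"tz":0.2,"roll":0},{"hand":0.48,"tx":0,"ty":0,"tz":0.2,"roll":0},{"hand":0.48,"tx":0,"ty":0,"tz":-1,"roll":0},{"hand":0.48,"tx":0,"ty":0,"tz":-5,"roll":0},{"hand":0.48,"tx":0,"ty":0,"tz":-10,"roll":0}]'
python3 - <<'E'
from h import *
s=imaging.camera('side')
crop(s[:,:,::-1].copy(),200,100,110,80,5,'pics/chk4.png')
a=np.radians(12.7); o=np.array([.352,-.218])+.0765*np.array([np.cos(a),np.sin(a)]); g=o-.012*np.array([np.cos(a),np.sin(a)]); print('trowel o',o,'grip',g)
go(*g,.12,a+np.pi/2)
E
```

```text
clock: 6.22
position: [0.5304, 0.1705, 0.1381]
orientation: [3.141, 0.058, -0.003]
wrist_force: [-0.2, 0.9, -0.6]
grip_width: 0.48
grip_force: 0.0
trowel o [ 0.42662839 -0.20118177] grip [ 0.41492198 -0.20381992]
tx ty tz [-13.35  37.03   2.32] roll -0.184 (or +-3.142) q6 1.64 q1 0.11
```

View pics/chk4.png

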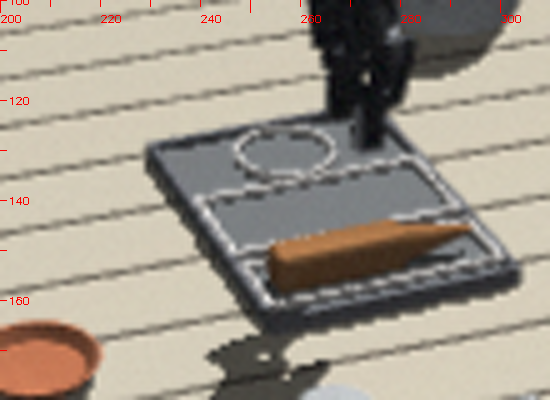

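The side view shows the dibber inside the trough, tail (255,153) to tip (292,146). Next, the trowel.

```bash
python3 -m pendant '[{"hand":0.65,"tx":-2,"ty":6,"tz":0,"roll":-0.03},{"hand":0.65,"tx":-4,"ty":12,"tz":0,"roll":-0.06},{"hand":0.65,"tx":-6,"ty":18,"tz":0,"roll":-0.1},{"hand":0.65,"tx":-8.5,"ty":24,"tz":0,"roll":-0.14},{"hand":0.65,"tx":-11,"ty":30,"tz":0,"roll":-0.184},{"hand":0.65,"tx":-12.5,"ty":35,"tz":1,"roll":-0.184},{"hand":0.65,"tx":-13.3,"ty":37,"tz":2.3,"roll":-0.184},{"hand":0.65,"tx":-13.3,"ty":37,"tz":2.3,"roll":-0.184}]'
python3 - <<'E'
from h import *
go(.4149,-.2038,.025,np.radians(102.7))
E
```

```text
clock: 7.28
position: [0.4112, -0.2056, 0.1142]
orientation: [-3.123, -0.34, 0.0]
wrist_force: [0.6, 0.6, 0.9]
grip_width: 0.652
grip_force: 0.0
tx ty tz [ 0.4  -0.1   8.92] roll -0.005 (or +-3.142) q6 0.65 q1 -0.71
```

```bash
python3 -m pendant '[{"hand":0.65,"tx":0.2,"ty":0,"tz":4,"roll":0},{"hand":0.65,"tx":0.2,"ty":0,"tz":7,"roll":0},{"hand":0.65,"tx":0.2,"ty":0,"tz":8.9,"roll":0},{"hand":0.65,"tx":0.2,"ty":0,"tz":8.9,"roll":0},{"hand":0.65,"tx":0.2,"ty":0,"tz":8.9,"roll":0}]'
python3 - <<'E'
from h import *
s=imaging.camera('side')
crop(s[:,:,::-1].copy(),235,165,80,90,6,'pics/chk5.png')
go(.4149,-.2038,.025,np.radians(102.7))
E
```

```text
clock: 7.9
position: [0.4143, -0.2031, 0.0261]
orientation: [3.122, 0.348, 0.001]
wrist_force: [-0.5, 0.0, 0.2]
grip_width: 0.649
grip_force: 0.0
tx ty tz [0.04 0.05 0.13] roll 0.000 (or +-3.142) q6 0.65 q1 -0.7
```

View pics/chk5.png

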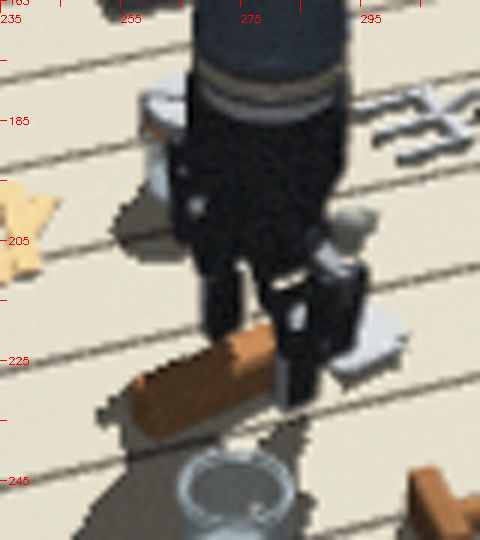

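The fingers straddle the trowel handle near its front, at (271,218) and (284,228). I'll grip it and lift.

```bash
python3 -m pendant '[{"hand":0.1,"tx":0,"ty":0,"tz":0.2,"roll":0},{"hand":0.1,"tx":0,"ty":0,"tz":0.2,"roll":0},{"hand":0.1,"tx":0,"ty":0,"tz":0.2,"roll":0},{"hand":0.1,"tx":0,"ty":0,"tz":0.2,"roll":0},{"hand":0.1,"tx":0,"ty":0,"tz":0.2,"roll":0},{"hand":0.1,"tx":0,"ty":0,"tz":-0.5,"roll":0},{"hand":0.1,"tx":0,"ty":0,"tz":-4,"roll":0},{"hand":0.1,"tx":0,"ty":0,"tz":-9,"roll":0}]' 40
python3 - <<'E'
from h import *
go(.544-.012,.2542-.0004,.13,np.radians(92.1)) 
E
```

```text
clock: 8.95
position: [0.4127, -0.203, 0.1153]
orientation: [-3.12, -0.345, 0.004]
wrist_force: [0.0, -0.4, -2.2]
grip_width: 0.299
grip_force: 39.4
tx ty tz [ 21.62 -41.97  -1.38] roll 0.184 (or +-3.142) q6 0.65 q1 -0.7
```

```bash
python3 -m pendant '[{"hand":0.1,"tx":2.5,"ty":-4.5,"tz":-1.4,"roll":0.02},{"hand":0.1,"tx":5,"ty":-9.5,"tz":-1.4,"roll":0.04},{"hand":0.1,"tx":8,"ty":-15,"tz":-1.4,"roll":0.06},{"hand":0.1,"tx":10.5,"ty":-20.5,"tz":-1.4,"roll":0.09},{"hand":0.1,"tx":13,"ty":-26,"tz":-1.4,"roll":0.12},{"hand":0.1,"tx":16,"ty":-31.5,"tz":-1.4,"roll":0.15},{"hand":0.1,"tx":19,"ty":-37,"tz":-1.4,"roll":0.184},{"hand":0.1,"tx":20.5,"ty":-40,"tz":-1.4,"roll":0.184}]'
python3 - <<'E'
from h import *
go(.544-.012,.2542-.0004,.09,np.radians(92.1)) 
E
```

```text
clock: 9.95
position: [0.5262, 0.2347, 0.1294]
orientation: [-3.141, -0.062, -0.001]
wrist_force: [-0.2, -0.5, -2.0]
grip_width: 0.292
grip_force: 39.4
tx ty tz [ 0.65 -1.89  3.94] roll 0.003 (or +-3.142) q6 1.76 q1 0.23
```

```bash
python3 -m pendant '[{"hand":0.1,"tx":0.6,"ty":-1.8,"tz":1,"roll":0},{"hand":0.1,"tx":0.6,"ty":-1.8,"tz":4,"roll":0},{"hand":0.1,"tx":0.6,"ty":-1.8,"tz":4,"roll":0}]'
python3 - <<'E'
from h import *
s=imaging.camera('side')
crop(s[:,:,::-1].copy(),210,100,100,80,6,'pics/chk6.png')
go(.544-.012,.2542-.0004,.032,np.radians(92.1)) 
E
```

```text
clock: 10.32
position: [0.5288, 0.2485, 0.0866]
orientation: [3.139, 0.057, -0.012]
wrist_force: [-0.1, 0.4, -1.4]
grip_width: 0.293
grip_force: 39.4
tx ty tz [ 0.25 -0.52  5.59] roll -0.001 (or +-3.142) q6 1.78 q1 0.25
```

View pics/chk6.png

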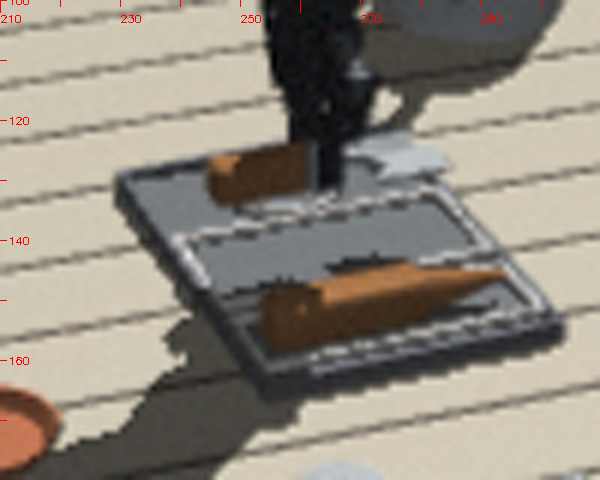

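The trowel is level, tail at (245,129) and blade tip at (285,127).

```bash
python3 - <<'E'
from h import *
print('tip',at('side',285,127,.067),'rear L/R',at('side',245,126.5,.088),at('side',247,129,.088)); print(status.read_state()['position'])
c=np.array([.544,.2542]);u=np.array([.9993,.0366]);print('want tip',c+.0775*u,'rear',c-.0775*u)
E
```

```text
tip [0.6121684  0.23738513 0.067     ] rear L/R [0.46437671 0.25122175 0.088     ] [0.46545916 0.23198226 0.088     ]
[0.52994956 0.24862188 0.087907  ]
want tip [0.62144575 0.2570365 ] rear [0.46655425 0.2513635 ]
```

```bash
python3 -m pendant '[{"hand":0.1,"tx":0.2,"ty":-0.5,"tz":2,"roll":0},{"hand":0.1,"tx":0.2,"ty":-0.5,"tz":3.5,"roll":0},{"hand":0.1,"tx":0.2,"ty":-0.5,"tz":3.5,"roll":0}]'
```

```text
clock: 10.75
position: [0.5322, 0.2544, 0.0527]
orientation: [3.14, 0.057, -0.005]
wrist_force: [0.3, 0.2, -1.4]
grip_width: 0.298
grip_force: 39.5
```

```bash
python3 -m pendant '[{"hand":0.1,"tx":0.2,"ty":-0.2,"tz":1,"roll":0},{"hand":0.1,"tx":0.2,"ty":-0.2,"tz":1.7,"roll":0},{"hand":0.1,"tx":0.2,"ty":-0.2,"tz":1.9,"roll":0},{"hand":0.1,"tx":0.2,"ty":-0.2,"tz":1.9,"roll":0}]'
python3 - <<'E'
from h import *
s=imaging.camera('side')
crop(s[:,:,::-1].copy(),210,100,100,80,6,'pics/chk7.png')
E
```

```text
clock: 11.25
position: [0.5351, 0.2569, 0.0351]
orientation: [3.141, 0.058, -0.0]
wrist_force: [-0.1, 0.3, -1.3]
grip_width: 0.301
grip_force: 39.5
```

View pics/chk7.png

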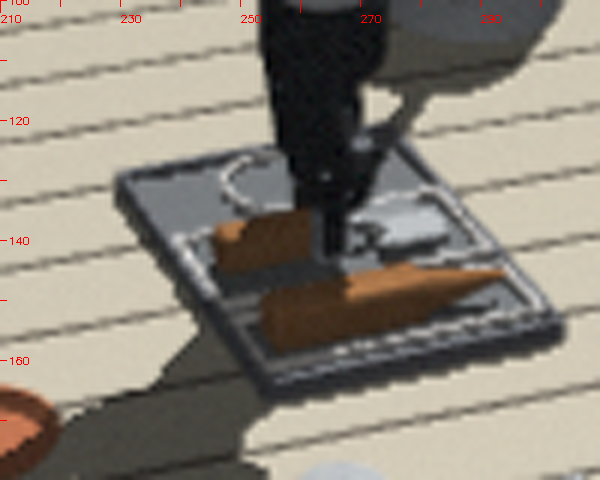

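The trowel is between the lips, tail (248,140) and blade (278,138). Lower the last 3 mm, release, lift clear.

```bash
python3 -m pendant '[{"hand":0.1,"tx":0,"ty":0,"tz":0.2,"roll":0},{"hand":0.1,"tx":0,"ty":0,"tz":0.3,"roll":0},{"hand":0.46,"tx":0,"ty":0,"tz":0.3,"roll":0},{"hand":0.46,"tx":0,"ty":0,"tz":0.3,"roll":0},{"hand":0.46,"tx":0,"ty":0,"tz":0.3,"roll":0},{"hand":0.46,"tx":0,"ty":0,"tz":-1,"roll":0},{"hand":0.46,"tx":0,"ty":0,"tz":-5,"roll":0},{"hand":0.46,"tx":0,"ty":0,"tz":-11,"roll":0}]'
python3 - <<'E'
from h import *
s=imaging.camera('side');t=imaging.camera('top')
a=crop(s[:,:,::-1].copy(),245,165,45,60,8); b=cv2.imread('pics/top0.png'); b=crop(b,235,155,50,60,8)
cv2.imwrite('pics/chk8.png',np.hstack([a,b]))
go(.440,-.047,.16,np.radians(68))
E
```

```text
clock: 12.3
position: [0.5341, 0.2566, 0.1456]
orientation: [3.14, 0.058, -0.006]
wrist_force: [1.0, 0.5, -0.1]
grip_width: 0.463
grip_force: 0.0
tx ty tz [-11.07  30.14  -1.  ] roll 0.421 (or +-3.142) q6 1.79 q1 0.26
```

View pics/chk8.png

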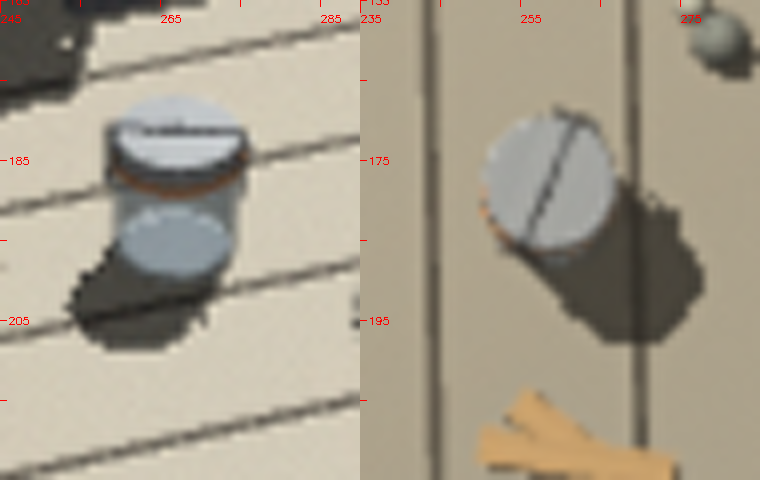

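Confirmed: this is the steel-lidded jar. The lid centre is at top (258.5,177.6) and side (267.2,181.5), and the clip wire runs (262,169.5)–(255,185.5) in the top view. The other jar is open.

```bash
python3 - <<'E'
from h import *
print(tri((258.5,177.6),(267.2,181.5)))
for z in(.058,):
    p,q=at('top',254.8,185.5,z),at('top',262.3,169.5,z); print(p,q,(p+q)/2,np.degrees(np.arctan2(*(q-p)[1::-1])))
p,q=at('side',258.9,181.3,.058),at('side',275.5,181.2,.058);print((p+q)/2,np.degrees(np.arctan2(*(q-p)[1::-1])))
print('ctr',at('top',258.5,177.6,.058),at('side',267.2,181.5,.058),'base',at('side',267,195,0))
go(.440,-.047,.16,np.radians(65))
E
```

```text
(array([ 0.43953698, -0.04650252,  0.05618119]), np.float64(0.0011337120789225344))
[ 0.41665603 -0.03536986  0.058     ] [ 0.46363051 -0.05832809  0.058     ] [ 0.44014327 -0.04684898  0.058     ] -26.046537960808763
[ 0.43850755 -0.04760881  0.058     ] -18.170588135466613
ctr [ 0.43979174 -0.04666791  0.058     ] [ 0.43803848 -0.04885332  0.058     ] base [ 4.41048126e-01 -4.19736218e-02 -1.11022302e-16]
tx ty tz [-11.07  30.14  -1.  ] roll 0.473 (or +-3.142) q6 1.79 q1 0.26
```

```bash
python3 -m pendant '[{"hand":0.95,"tx":-1.5,"ty":4,"tz":-1,"roll":0.06},{"hand":0.95,"tx":-3.5,"ty":9.5,"tz":-1,"roll":0.15},{"hand":0.95,"tx":-5.5,"ty":15,"tz":-1,"roll":0.25},{"hand":0.95,"tx":-7.5,"ty":20.5,"tz":-1,"roll":0.35},{"hand":0.95,"tx":-9.5,"ty":26,"tz":-1,"roll":0.455},{"hand":0.95,"tx":-11,"ty":30,"tz":-1,"roll":0.455},{"hand":0.95,"tx":-11,"ty":30.1,"tz":-1,"roll":0.455},{"hand":0.95,"tx":-11,"ty":30.1,"tz":-1,"roll":0.455}]'
python3 - <<'E'
from h import *
go(.440,-.047,.056,np.radians(66))
E
```

```text
clock: 13.4
position: [0.4365, -0.0478, 0.1555]
orientation: [-3.073, 0.653, -0.001]
wrist_force: [0.1, 0.9, 0.4]
grip_width: 0.949
grip_force: 0.0
tx ty tz [ 0.28 -0.21  9.95] roll -0.000 (or +-3.142) q6 1.62 q1 -0.36
```

```bash
python3 -m pendant '[{"hand":0.95,"tx":0.15,"ty":-0.1,"tz":4,"roll":0},{"hand":0.95,"tx":0.15,"ty":-0.1,"tz":7,"roll":0},{"hand":0.95,"tx":0.15,"ty":-0.1,"tz":9,"roll":0},{"hand":0.95,"tx":0.15,"ty":-0.1,"tz":10.3,"roll":0},{"hand":0.95,"tx":0.15,"ty":-0.1,"tz":10.3,"roll":0},{"hand":0.95,"tx":0.15,"ty":-0.1,"tz":10.3,"roll":0}]'
python3 - <<'E'
from h import *
s=imaging.camera('side')
crop(s[:,:,::-1].copy(),230,145,80,70,7,'pics/chk9.png')
go(.440,-.047,.05,np.radians(66))
E
```

```text
clock: 14.15
position: [0.4386, -0.0473, 0.0527]
orientation: [3.073, -0.651, 0.002]
wrist_force: [0.2, 0.5, 0.1]
grip_width: 0.949
grip_force: 0.0
tx ty tz [ 0.1  -0.1   0.29] roll 0.001 (or +-3.142) q6 1.63 q1 -0.36
```

View pics/chk9.png

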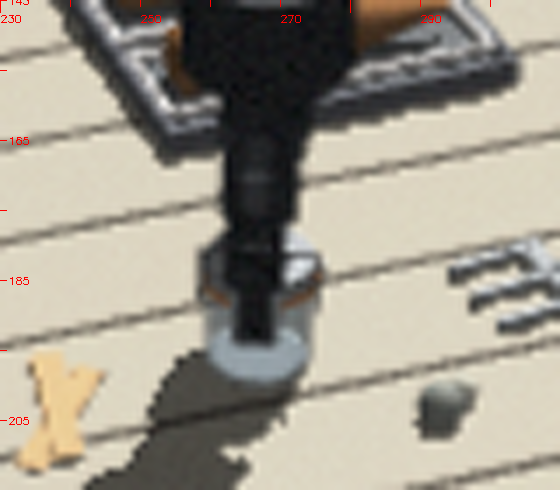

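The near finger, at (266,190), is centred in front of the jar (centre column 267), with the clip ends off to the sides. Gripping.

```bash
python3 -m pendant '[{"hand":0.3,"tx":0.1,"ty":-0.1,"tz":0,"roll":0},{"hand":0.3,"tx":0.1,"ty":-0.1,"tz":0,"roll":0},{"hand":0.3,"tx":0.1,"ty":-0.1,"tz":0,"roll":0},{"hand":0.3,"tx":0.1,"ty":-0.1,"tz":0,"roll":0},{"hand":0.3,"tx":0.1,"ty":-0.1,"tz":0,"roll":0},{"hand":0.3,"tx":0.1,"ty":-0.1,"tz":-0.5,"roll":0},{"hand":0.3,"tx":0.1,"ty":-0.1,"tz":-4,"roll":0},{"hand":0.3,"tx":0.1,"ty":-0.1,"tz":-9,"roll":0}]' 40
python3 - <<'E'
from h import *
go(.5408,.3397,.15,np.radians(92))
E
```

```text
clock: 15.2
position: [0.4383, -0.0469, 0.1423]
orientation: [-3.072, 0.653, 0.006]
wrist_force: [0.9, 0.3, -1.9]
grip_width: 0.574
grip_force: 42.5
tx ty tz [ -6.35 -39.48  -0.75] roll -0.453 (or +-3.142) q6 1.63 q1 -0.36
```

```bash
python3 -m pendant '[{"hand":0.3,"tx":-0.6,"ty":-4,"tz":-0.7,"roll":-0.05},{"hand":0.3,"tx":-1.5,"ty":-9,"tz":-0.7,"roll":-0.1},{"hand":0.3,"tx":-2.3,"ty":-14,"tz":-0.7,"roll":-0.16},{"hand":0.3,"tx":-3.1,"ty":-19,"tz":-0.7,"roll":-0.22},{"hand":0.3,"tx":-3.9,"ty":-24,"tz":-0.7,"roll":-0.29},{"hand":0.3,"tx":-4.7,"ty":-29,"tz":-0.7,"roll":-0.36},{"hand":0.3,"tx":-5.5,"ty":-34,"tz":-0.7,"roll":-0.42},{"hand":0.3,"tx":-6.2,"ty":-38,"tz":-0.7,"roll":-0.45}]'
python3 - <<'E'
from h import *
go(.5408,.3397,.08,np.radians(92))
E
```

```text
clock: 16.2
position: [0.5368, 0.3271, 0.149]
orientation: [3.141, 0.053, -0.001]
wrist_force: [-0.1, -0.2, -1.2]
grip_width: 0.576
grip_force: 42.5
tx ty tz [ 0.45 -1.25  6.9 ] roll -0.001 (or +-3.142) q6 1.91 q1 0.37
```

```bash
python3 -m pendant '[{"hand":0.3,"tx":0.4,"ty":-1.2,"tz":2,"roll":0},{"hand":0.3,"tx":0.4,"ty":-1.2,"tz":5,"roll":0},{"hand":0.3,"tx":0.4,"ty":-1.2,"tz":6.9,"roll":0},{"hand":0.3,"tx":0.4,"ty":-1.2,"tz":6.9,"roll":0},{"hand":0.3,"tx":0.4,"ty":-1.2,"tz":6.9,"roll":0}]'
python3 - <<'E'
from h import *
s=imaging.camera('side')
crop(s[:,:,::-1].copy(),220,85,80,75,7,'pics/chk10.png')
go(.5408,.3397,.062,np.radians(92))
E
```

```text
clock: 16.82
position: [0.5413, 0.3374, 0.081]
orientation: [-3.141, -0.049, -0.002]
wrist_force: [0.4, 0.5, -1.9]
grip_width: 0.577
grip_force: 42.5
tx ty tz [-0.08 -0.22  1.94] roll -0.004 (or +-3.142) q6 1.92 q1 0.38
```

View pics/chk10.png

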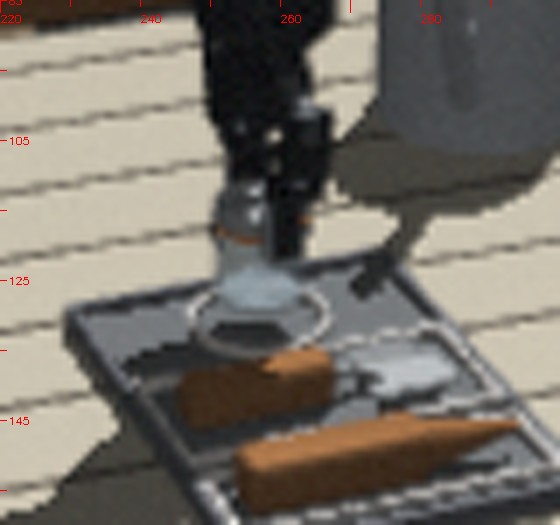

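The jar hangs upright over the ring: base centre (257,126.5), ring centre (257,130.4).

```bash
python3 - <<'E'
from h import *
print('ring',at('side',257,130.4,.014),'base',at('side',257,126.5,.029)); go(.5408,.3397,.06)
E
python3 -m pendant '[{"hand":0.3,"tx":0,"ty":-0.15,"tz":1,"roll":0},{"hand":0.3,"tx":0,"ty":-0.15,"tz":1.7,"roll":0},{"hand":0.3,"tx":0,"ty":-0.15,"tz":1.9,"roll":0},{"hand":0.3,"tx":0,"ty":-0.15,"tz":1.9,"roll":0}]'
```

```text
ring [0.53891971 0.33438965 0.014     ] base [0.53992001 0.33753598 0.029     ]
tx ty tz [-0.08 -0.22  2.14]  q6 1.92 q1 0.38
clock: 17.38
position: [0.5406, 0.3389, 0.0612]
orientation: [3.141, 0.05, -0.0]
wrist_force: [-0.8, -0.5, -0.3]
grip_width: 0.57
grip_force: 42.6
```

```bash
python3 -m pendant '[{"hand":0.3,"tx":0,"ty":0,"tz":0.1,"roll":0},{"hand":0.3,"tx":0,"ty":0,"tz":0.1,"roll":0}]'
```

```text
clock: 17.62
position: [0.5406, 0.3389, 0.0612]
orientation: [3.141, 0.05, -0.0]
wrist_force: [-1.8, -1.5, 4.2]
grip_width: 0.577
grip_force: 43.2
```

In contact with the floor (4 N). Releasing with a small opening, then lifting.

```bash
python3 -m pendant '[{"hand":0.72,"tx":0,"ty":0,"tz":0,"roll":0},{"hand":0.72,"tx":0,"ty":0,"tz":0,"roll":0},{"hand":0.72,"tx":0,"ty":0,"tz":0,"roll":0},{"hand":0.72,"tx":0,"ty":0,"tz":0,"roll":0},{"hand":0.72,"tx":0,"ty":0,"tz":-1,"roll":0},{"hand":0.72,"tx":0,"ty":0,"tz":-4,"roll":0},{"hand":0.72,"tx":0,"ty":0,"tz":-9,"roll":0},{"hand":0.72,"tx":0,"ty":0,"tz":-15,"roll":0}]'
python3 -m pendant '[{"hand":0.72,"tx":0,"ty":5,"tz":-1,"roll":0},{"hand":0.72,"tx":0,"ty":11,"tz":-1,"roll":0},{"hand":0.72,"tx":0,"ty":17,"tz":-1,"roll":0},{"hand":0.72,"tx":0,"ty":23,"tz":-1,"roll":0},{"hand":0.72,"tx":0,"ty":29,"tz":-1,"roll":0},{"hand":0.72,"tx":0,"ty":35,"tz":-1,"roll":0},{"hand":0.72,"tx":0,"ty":41,"tz":-1,"roll":0},{"hand":0.72,"tx":0,"ty":47,"tz":-1,"roll":0}]'
python3 -m pendant '[{"hand":0.72,"tx":0,"ty":5,"tz":0,"roll":0},{"hand":0.72,"tx":0,"ty":11,"tz":0,"roll":0},{"hand":0.72,"tx":0,"ty":15,"tz":0,"roll":0},{"hand":0.72,"tx":0,"ty":15,"tz":0,"roll":0},{"hand":0.72,"tx":0,"ty":15,"tz":0,"roll":0}]'
python3 - <<'E'
from h import *
s=imaging.camera('side');t=imaging.camera('top')
a=crop(s[:,:,::-1].copy(),215,100,100,80,4); b=crop(t[:,:,::-1].copy(),110,100,100,95,4)
a=cv2.copyMakeBorder(a,0,60,0,0,0); cv2.imwrite('pics/fin.png',np.hstack([a,b])); print(status.read_state()['grip_force'])
E
```

```text
clock: 18.62
position: [0.54, 0.3386, 0.2113]
orientation: [3.14, 0.05, -0.003]
wrist_force: [0.2, -0.4, -0.4]
grip_width: 0.722
grip_force: 0.0
clock: 19.62
position: [0.5556, -0.1328, 0.2212]
orientation: [3.141, 0.05, 0.002]
wrist_force: [0.9, 0.2, -0.2]
grip_width: 0.723
grip_force: 0.0
clock: 20.25
position: [0.56, -0.2801, 0.2204]
orientation: [-3.14, -0.049, 0.001]
wrist_force: [0.2, 0.4, -0.2]
grip_width: 0.721
grip_force: 0.0
0.0
```

View pics/fin.png

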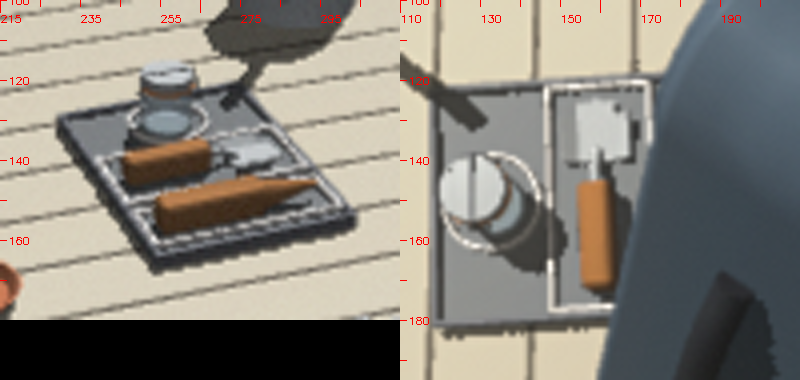

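Both views show the jar standing in the ring, base about (133,150) in the top view. The trowel lies in the bay, tip (160.5,124) to tail (159.5,171.5), and the dibber in the trough, side view tail (255,153) to tip (294,146). One numeric check before handing in.

```bash
python3 - <<'E'
from h import *
c=np.array([.544,.2542]);u=np.array([.9993,.0366]);v=np.array([-.0366,.9993])
f=lambda p,c:((p[:2]-c)@u*1e3,(p[:2]-c)@v*1e3)
print('trowel tip/tail mm',f(at('top',160.5,124,.012),c),f(at('top',159.5,171.5,.034),c))
n=np.array([.5474,.1698]); print('dibber tip/tail',f(at('side',293.8,146,.023),n),f(at('side',255,150,.038),n))
r=np.array([.5408,.3397]); print('jar lid',f(at('top',128.3,147,.066),r),f(at('side',257,118.3,.066),r))
E
```

```text
trowel tip/tail mm (np.float64(79.39639894928183), np.float64(-2.0851379199063445)) (np.float64(-74.65261143313496), np.float64(-0.5751095488213254))
dibber tip/tail (np.float64(73.99089609763554), np.float64(-1.216216779228315)) (np.float64(-74.4102165926243), np.float64(0.32449196391257834))
jar lid (np.float64(-1.5825752320481017), np.float64(-3.1327517811310566)) (np.float64(-2.6074198641188007), np.float64(-5.708010565181914))
```

All within a few millimetres. Handing in.

```bash
python3 -c "
from rig import workorder; print(workorder.close_job())"
```

```text
the job is handed in; nothing more can be done
None
```

I packed the dibber, trowel and clip-lid jar in their liners, each measured within about 6 mm of centre, left the look-alikes alone, and handed the job in at about 20 s; no verdict was shown.

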